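Load the chart-paper roll and set the feed knob

TASK

Load the full white paper roll onto the upright spindle of the green paper-feed stand, standing upright and fully home on the dark flange; guide it all the way down rather than letting it drop, and let go. Then turn the big ribbed steel knob on the black test box until its white pointer line stands at the red wedge on the scale, and let go of it. Leave the empty blue core and everything else on the bench where it is.

Things in the scene. Friction and masses are not known exactly. Their poses are not given: they have to be found in the camera images.
- roll: the full paper roll, white paper on a blue plastic core, standing upright: 52 mm outer diameter, 58 mm tall, through hole 17 mm in diameter, about 0.1 kg. Origin at the centre of its underside, z along the hole
- feed: paper-feed stand, fixed: green base plate 100 x 100 x 14 mm, on it a dark steel flange 56 mm in diameter and 6 mm high, and from that an upright steel spindle 14 mm in diameter with a tapered tip. Origin at the centre of the base's underside on the spindle's axis
- spindle_seat (a point): point on the spindle's axis at the flange's top, 20 mm above the bench: where the centre of the roll's underside belongs
- spindle_tip (a point): top of the spindle, 74 mm above the seat; the last 12 mm taper from 14 to 4 mm diameter
- testbox: black test box, fixed, 180 (x) x 240 (y) x 60 mm high; on its top the knob, a chrome toggle switch 28 mm high near a back corner (not to be used) and three 8 mm high sockets. Origin at the centre of its underside
- knob (a joint): angle of the ribbed steel knob in rad, growing clockwise seen from above; end stops at -0.7 and 3.4. At 0 its pointer points along the test box's +y. It stays where it is left and turns easily (about 0.06 N m)
- knob_grip (a point): on the knob's vertical axis, 30 mm above the test box's top. The ribbed grip is 50 mm in diameter, from 6 to 38 mm above the box's top, on a black skirt 68 mm in diameter (2 to 6 mm above the box's top) that turns with it
- knob_pointer (a point): outer end of the knob's white pointer line, at the skirt's rim, 34 mm from the knob's axis; a second white line on the knob's top points the same way
- mark_tip (a point): tip of the red wedge on the fixed aluminium scale disc (100 mm in diameter, 2 mm thick) below the knob, 34 mm from the knob's axis: where the pointer's end must come to stand. The wedge lies always clockwise of the pointer at the start, by 0.6 to 2.4 rad
- core: empty blue plastic core, a bystander, standing: tube 22 mm in diameter, 58 mm tall. Origin at the centre of its underside
- sender: brass sender body, a bystander, standing: 36 mm diameter foot, 56 mm tall. Origin at the centre of its underside
- faceplate: grey plastic tachograph faceplate, a bystander, lying: 52 (x) x 178 (y) x 18 mm. Origin at the centre of its underside
- lamp: squat warning lamp with amber glass, a bystander: 64 mm in diameter, 50 mm tall. Origin at the centre of its underside
- screwdriver: screwdriver lying on the bench, a bystander; lies along its x
- mug: white mug, a bystander: 80 mm in diameter, 90 mm tall. Origin at the centre of its underside
Not all that is in view belongs to the job. Several things have the shape of the roll; the one meant has the colours described above.

How it is judged:
On the way, in this order (a step that is already met when the one before it is completed fails the run):
1. the roll stands fully home on the spindle, released (horizontal distance between roll and spindle_seat below 0.004 m and z of roll in the frame of spindle_seat below 0.003 m and angle between roll's own z axis and vertical below 0.06 rad and contact force between roll and the fingers below 0.2 N and linear speed of roll below 0.02 m/s), for 0.2 s.
2. the knob's pointer stands at the red wedge (horizontal distance between knob_pointer and mark_tip below 0.005 m and velocity of joint knob between -0.05 and 0.05 rad/s), for 0.2 s.
At the end, for the whole second after the job is handed in: the paper roll is on the spindle (axis within 4 mm), upright (within 0.06 rad) and fully down on the flange (within 3 mm), released and at rest; the end of the knob's pointer is within 5 mm of the tip of the red wedge, and the knob is released and still (all of step 1 and all of step 2 and contact force between testbox and the fingers below 0.2 N); the robot touches nothing.
It fails at once if the paper roll drops freely down the spindle (over 0.5 m/s) (linear speed of roll above 0.5 m/s and horizontal distance between roll and spindle_seat below 0.008 m and z of roll in the frame of spindle_seat below 0.055 m).
It fails at once if another thing on the bench (core, sender, faceplate, lamp, screwdriver or mug) is displaced by more than 20 mm (distance of any of core, sender, faceplate, lamp, screwdriver, mug from where it was at the start of the episode above 0.02 m).
It also fails if it takes over 64 s, if anything falls off the work surface, if the arm or the gripper's body presses on something with over 40 N, if the wrist force passes 120 N, or if a joint passes its speed limit or range.

ROBOT

A 6-joint arm with a two-finger parallel gripper is mounted at the origin on the work surface. World frame = base frame: x ahead of the robot, y to its left, z up, the work surface at z = 0. Lengths are in m, angles in rad, forces in N, time in s.
With the tool pointing down it reaches from about 0.425 to 1.125 m from the base axis. Payload 14.9 kg.
Tool frame: the origin (TCP) lies midway between the tips of the shut fingers; the grasp point (between the pads) lies behind it (bot.hold_point_z is the z of the grasp point in the tool frame, in m); z points along the fingers, y is the line along which they close (so a half turn about z gives the same grasp; the last joint's range is limited). The gripper opens to 91 mm and grips with 3 to 60 N. Pads are 32 mm wide; open, the fingers measure 118 mm over their backs; the gripper's body (76 mm by 178 mm) begins 60 mm behind the grasp point.
Start: joints at [-1.173, 0.379, 1.734, -0, 1.028, -0.033], TCP at [0.292, -0.636, 0.214] pointing down, gripper open.
Joint ranges: [-2.77, 2.77], [-0.74, 2.19], [0, 2.66], [-1.06, 4.2], [0.31, 2.87], [-3.08, 3.08]. Speed limits (rad/s): [1.89, 1.89, 2.39, 3.14, 3.14, 3.14].

INTERFACE

Orientations are given as a unit quaternion [x, y, z, w].
In Python, from rig import bot gives the robot as it stands.
- The arm moves only by the tool jog_arm, never from a script. Its argument "steps" is a list that holds one entry, the list of rows, each a list of 5 numbers: the shift along the world's x, y, z scaled (see below), then the turn about the world's z scaled (see below), then the opening, from -1 (shut) to 1 (fully open). A call has 1 to 20 rows; each row shifts and turns the commanded pose from where the row before left it; what a row does not reach is not made up. The controller multiplies each number of a shift by 3 cm and each number of a turn by 0.12 rad. A row lasts 1/12 s, in which the tool goes at most 41.7 mm and 7.16 degrees, less where a joint would pass 70% of its speed; a pose out of reach is approached as far as the arm can. A call with a number of a shift or a turn outside -1 to 1 is refused whole. A call with a gripper value outside its range is refused whole. The fingers move at their own pace and stop on an object; "force" is the grip in N (left out, the last holds). Time passes only in rows, so rows that do not move let the fingers close. It gives the time, the measured TCP pose, the force, the opening and the grip force at its end, in the units of the state.
- bot.get_state(): the state, without advancing time (a new reading comes with each control period).
- bot.grab_frame(name): name is "side" or "top" or "wrist"; returns the picture (400x640x3 uint8, red, green, blue); there is no depth.
- bot.camera_info(name): a dict with "fovy" (degrees; the focal length in pixels is half the picture's height over the tangent of half this angle, whatever the lens; pixels are square), "cx", "cy" (the principal point, pixels), "R" (3x3) and "t" (3): a world point X has camera coordinates R X + t; the wrist camera has in their place "T_tool_cam" (4x4, takes a point from camera to tool coordinates, whose origin is the TCP and whose axes are the flange's). Camera axes: x right, y down, z forward; pixel columns grow to the right and rows downward; lengths in m; the calibration is good to about 2 mm. A picture is of the moment at which its call begins: read the wrist's pose just before it. camera_info takes no time and is no camera call.
- bot.hand_in(): hands the job in; it is judged then, once.
The state is a dict: "clock": time; "q": joint angles; "joint_vel": joint speeds; "joint_torque": joint torques, N m; "ee_pos": TCP position; "ee_rot": TCP orientation; "ft_force": force on the tool from outside, world axes, zero at the start; "torque": the same for the moment, N m; "gripper_width": finger opening in m; "grip_force": force on a finger pad.
Only numpy, scipy, OpenCV 4.12 (cv2) and the standard library are available. Lean on these libraries where they do the work, as an engineer would, in place of code of your own. Each camera call takes 0.05 s, during which the arm holds its last target. There are 200 camera calls.

## Working session

There is one attempt and no reset: what is moved stays moved. The work goes in short steps, Python scripts to look and compute and a tool call to move; the robot and the scene stay as the last step left them, time stands still between calls to the robot, and variables do not carry over. Pictures are saved under pics/ and viewed, at most 10 in all, crops included, and the job is handed in when it is done.

Besides the shell and the picture viewer there is one more tool, called after "Request:" as name(argument=value, ...), one argument or row to a line, values as JSON. jog_arm: Moves the arm, as the interface text tells. Shifts and turns lie within -1 to 1; 1 stands for 3 cm of shift or 0.12 rad of turn. Its arguments: {"type":"object","properties":{"steps":{"type":"array"},"force":{"type":"number"}},"required":["steps"]}

```bash
mkdir -p pics; ls; python3 - <<'E'
from rig import bot
import cv2,numpy as np
for n in("side","top"):
    f=bot.grab_frame(n); cv2.imwrite(f"pics/{n}0.png",f[:,:,::-1]); np.save(f"pics/{n}0.npy",f)
    c=bot.camera_info(n); print(n,c)
print(bot.camera_info("wrist"), bot.hold_point_z, bot.get_state())
E
```

```text
pics
side {'fovy': 42.253441453371465, 'cx': 319.78209673458224, 'cy': 198.1520578162284, 'R': array([[-0.9357104 , -0.35255619, -0.01225503],
       [-0.21186625,  0.58940669, -0.77955914],
       [ 0.2820616 , -0.72684516, -0.62620872]]), 't': array([0.48084173, 0.20122073, 1.13104682])}
top {'fovy': 57.59616880056451, 'cx': 318.7833818803091, 'cy': 197.55914241384627, 'R': array([[-0.00948442, -0.99993268,  0.00668374],
       [-0.98674375,  0.00827599, -0.16207493],
       [ 0.1620087 , -0.00813233, -0.98675582]]), 't': array([-0.03661508,  0.54368762,  1.08711643])}
{'fovy': 63.59620164568249, 'cx': 316.50285741360267, 'cy': 202.47731984955718, 'T_tool_cam': array([[-8.10193199e-04, -9.69177368e-01, -2.46362687e-01,
         6.92203914e-02],
       [ 9.99999667e-01, -8.09344004e-04, -1.04703510e-04,
        -8.36229591e-04],
       [-9.79158914e-05, -2.46362690e-01,  9.69177701e-01,
        -1.70116256e-01],
       [ 0.00000000e+00,  0.00000000e+00,  0.00000000e+00,
         1.00000000e+00]])} -0.0188 {'clock': 0.1, 'q': array([-1.17329928e+00,  3.79351145e-01,  1.73470997e+00, -2.80306917e-05,
        1.02852235e+00, -3.33206137e-02]), 'joint_vel': array([ 0.0010798 , -0.00058218, -0.00189346,  0.00095534, -0.00133779,
        0.00045456]), 'joint_torque': array([ 2.29319267e-03, -7.65037394e+01, -4.35291016e+01,  6.52458449e-02,
        3.99467850e-02, -1.61636268e-05]), 'ee_pos': array([ 0.29216823, -0.6357212 ,  0.21336348]), 'ee_rot': array([ 9.76887422e-01,  2.13753874e-01, -1.01512702e-04, -4.85043102e-04]), 'ft_force': array([-0.21188838, -0.46071103, -0.1394059 ]), 'torque': array([ 0.01298695, -0.00278994, -0.05069814]), 'grip_force': 0.0, 'gripper_width': 0.09111950122078663}
```

View pics/top0.png

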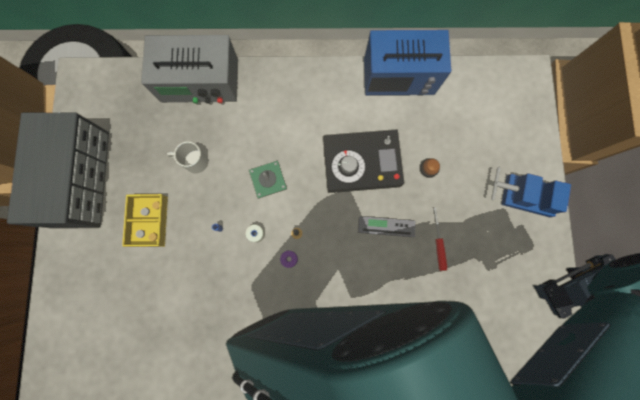

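View pics/side0.png

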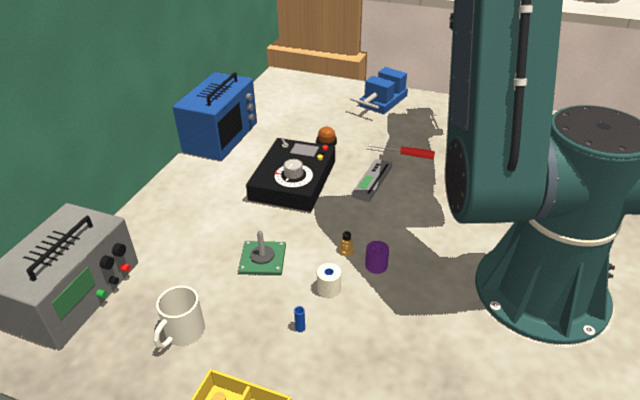

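Top view: the candidates for the roll are the white roll with a blue core (255,233), the purple roll (289,259), and the empty blue core (217,226). The mug (188,154) is also white. By the description I choose (255,233). The stand is at (268,178), the knob at (348,165), the sender at (295,232). In the side view the roll is at (329,280), the purple roll at (377,257) and the spindle at (262,245).

```bash
cat > h.py <<'E'
from rig import bot
import numpy as np,cv2
from scipy.spatial.transform import Rotation as Ro
def cam(n):
    c=bot.camera_info(n); f=200/np.tan(np.radians(c['fovy'])/2)
    if n=='wrist':
        s=bot.get_state(); T=np.eye(4); T[:3,:3]=Ro.from_quat(s['ee_rot']).as_matrix(); T[:3,3]=s['ee_pos']
        W=np.linalg.inv(T@c['T_tool_cam']); R,t=W[:3,:3],W[:3,3]
    else: R,t=c['R'],c['t']
    return np.array([[f,0,c['cx']],[0,f,c['cy']],[0,0,1]]),R,t
def onz(C,px,z):
    K,R,t=C; d=(R.T@np.linalg.inv(K)@np.c_[np.atleast_2d(px),np.ones(len(np.atleast_2d(px)))].T).T; o=-R.T@t
    return (o+d*((z-o[2])/d[:,2])[:,None])[:,:2]
def proj(C,X):
    K,R,t=C; p=K@(R@np.asarray(X)+t); return p[:2]/p[2]
def blob(m,seed):
    n,l,s,c=cv2.connectedComponentsWithStats(m.astype(np.uint8))
    i=1+np.argmin(np.hypot(*(c[1:]-seed).T)+1e3*(s[1:,4]<15)); return c[i],s[i],l==i
E
python3 - <<'E'
from h import *
C=cam('top'); f=np.load('pics/top0.npy'); h=cv2.cvtColor(f,cv2.COLOR_RGB2HSV).astype(int)
H,S,V=h[...,0],h[...,1],h[...,2]
for n,m,s,z in [('roll',(S<45)&(V>185),(255,233),.058),('green',(H>60)&(H<90)&(S>80),(268,178),.014),('purple',(H>130)&(H<165)&(S>80),(289,259),.058),('knobdisc',(S<60)&(V>185),(348,165),.062)]:
    c,st,l=blob(m,s); 
    cnt=cv2.findContours(l.astype(np.uint8),0,1)[0][0]; (e,_,_)=cv2.minAreaRect(cnt); ee=cv2.fitEllipse(cnt)
    print(n,c,st,onz(C,[c,e,ee[0]],z).round(4).tolist(),cv2.minAreaRect(cnt),ee)
for n,p,z in [('core',(217,226),.03),('sender',(295,232),.03),('mug',(188,154),.05)]: print(n,onz(C,p,z))
a=cv2.resize(f[205:280,205:305],(400,300),interpolation=cv2.INTER_CUBIC); b=cv2.resize(f[125:200,310:410],(400,300),interpolation=cv2.INTER_CUBIC)
cv2.imwrite('pics/crop0.png',np.hstack([a,b])[:,:,::-1])
E
```

```text
roll [253.08994709 232.85714286] [245 225  17  17 189] [[0.4347, 0.1581], [0.4343, 0.1584], [0.4347, 0.1578]] ((253.0, 233.0), (16.0, 16.0), 90.0) ((253.18215942382812, 232.88116455078125), (16.345958709716797, 16.37717056274414), 42.588504791259766)
green [194.96  99.6 ] [193  97   5   6  25] [[0.8829, 0.3681], [0.8832, 0.368], [0.8829, 0.3681]] ((195.0, 99.5), (5.0, 4.0), 90.0) ((194.9625701904297, 99.58374786376953), (4.383680820465088, 5.326587677001953), 172.4713134765625)
purple [288.55782313 258.9047619 ] [281 252  16  15 147] [[0.3561, 0.0507], [0.3566, 0.0516], [0.3563, 0.0507]] ((288.2500305175781, 258.7500305175781), (14.142135620117188, 14.849241256713867), 45.0) ((288.54998779296875, 258.8524475097656), (14.300192832946777, 14.676844596862793), 109.12435150146484)
knobdisc [348.146875 166.96875 ] [333 151  31  31 320] [[0.636, -0.1334], [0.6391, -0.1331], [0.639, -0.133]] ((348.0000305175781, 166.0), (29.698482513427734, 29.698484420776367), 45.0) ((347.9737548828125, 166.02056884765625), (27.589519500732422, 28.16510772705078), 94.47876739501953)
core [[0.45888288 0.27527063]]
sender [[0.43810731 0.03318422]]
mug [[0.68489045 0.36910031]]
```

View pics/crop0.png

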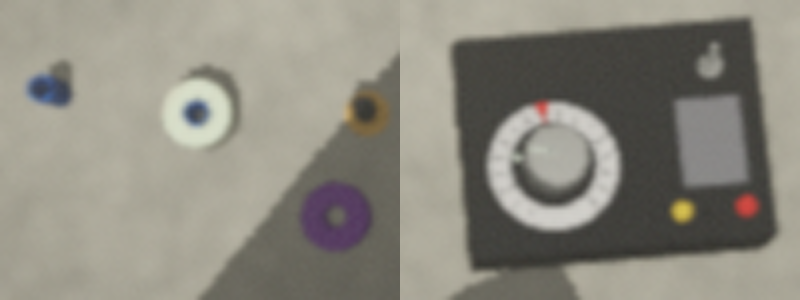

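The crop confirms the choice: the white ring with a blue core in the left half is the roll. In the right half, the red wedge is at crop (543,110) and the white pointer tip at about (515,157). Moving over the roll at height.

Request:
jog_arm(
  steps=[
    [[0.45,0.98,0,0,1],[0.45,0.98,0,0,1],[0.45,0.98,0,0,1],[0.45,0.98,0,0,1],[0.45,0.98,0,0,1],[0.45,0.98,0,0,1],[0.45,0.98,0,0,1],[0.45,0.98,0,0,1],[0.45,0.98,0,0,1],[0.45,0.98,0,0,1],[0.45,0.98,0,0,1],[0.45,0.98,0,0,1],[0.45,0.98,0,0,1],[0.45,0.98,0,0,1],[0,0.98,0,0,1],[0,0.98,0,0,1],[0,0.98,0,0,1],[0,0.98,0,0,1],[0,0.98,0,0,1],[0,0.98,0,0,1]],
  ],
  force=15,
)

```text
clock: 1.77
ee_pos: [0.4809, -0.0467, 0.2138]
ee_rot: [0.977, 0.214, -0.0, -0.0]
ft_force: [0.1, -0.5, 0.3]
gripper_width: 0.091
grip_force: 0.0
```

Request:
jog_arm(
  steps=[
    [[-0.2,0.97,0,0,1],[-0.2,0.97,0,0,1],[-0.2,0.97,0,0,1],[-0.2,0.97,0,0,1],[-0.2,0.97,0,0,1],[-0.2,0.97,0,0,1],[-0.2,0.97,0,0,1],[0,0,0,0,1],[0,0,0,0,1]],
  ],
)

```text
clock: 2.52
ee_pos: [0.4389, 0.1566, 0.2138]
ee_rot: [0.977, 0.215, -0.0, 0.0]
ft_force: [0.3, -0.5, -0.4]
gripper_width: 0.091
grip_force: 0.0
```

```bash
python3 - <<'E'
from h import *
C=cam('wrist'); f=bot.grab_frame('wrist'); s=bot.get_state(); print(s['ee_pos'],s['q'],bot.camera_info('wrist')['cx'])
h=cv2.cvtColor(f,cv2.COLOR_RGB2HSV).astype(int);H,S,V=h[...,0],h[...,1],h[...,2]
p=proj(C,[.435,.158,.058]);print('pred',p)
c,st,l=blob((S<45)&(V>190),p); cnt=max(cv2.findContours(l.astype(np.uint8),0,1)[0],key=len)
e=cv2.minEnclosingCircle(cnt); print(c,st,e,onz(C,[c,e[0]],.058))
b,sb,_=blob((H>95)&(H<125)&(S>120),p); print('blue',b,sb,onz(C,b,.058))
cv2.imwrite('pics/w1.png',f[:,:,::-1]); t=bot.grab_frame('top'); np.save('pics/top1.npy',t)
E
```

```text
[0.43905932 0.1557783  0.21375873] [ 2.90984797e-01 -1.00625596e-03  2.19565366e+00 -1.58569455e-04
  9.47367127e-01  1.42967214e+00] 316.50285741360267
pred [314.54023001 192.4027904 ]
[303.89655172 172.62068966] [297 169  16  10  29] ((304.5, 174.0), 8.500100135803223) [[0.44919331 0.17646011]
 [0.44815846 0.17531962]]
blue [315.71863118 192.63117871] [306 182  20  20 263] [[0.43529129 0.15679231]]
```

View pics/w1.png

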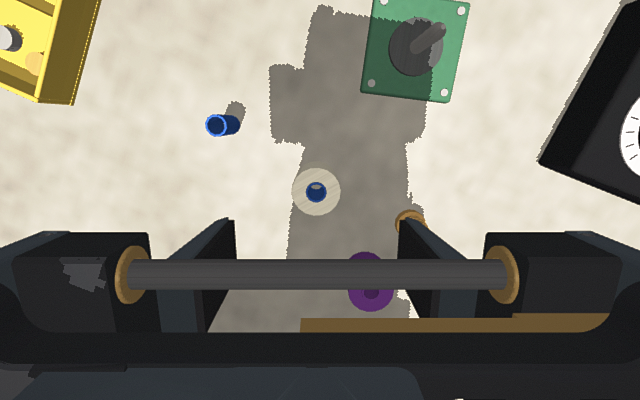

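The wrist view shows the roll at (316,191), the blue core at (222,125), the purple roll at (370,280) and the stand's spindle tip near (441,30), partly cut off. I'll look at the stand from above once before gripping.

Request:
jog_arm(
  steps=[
    [[0.9,-0.2,0,0,1],[0.9,-0.2,0,0,1],[0.9,-0.2,0,0,1],[0.9,-0.2,0,0,1],[0.9,-0.2,0,0,1],[0,0,0,0,1],[0,0,0,0,1],[0,0,0,0,1]],
  ],
)

```text
clock: 3.28
ee_pos: [0.5737, 0.1247, 0.2135]
ee_rot: [0.977, 0.213, -0.001, -0.0]
ft_force: [0.8, -0.2, -0.2]
gripper_width: 0.0911
grip_force: 0.0
```

```bash
python3 - <<'E'
from h import *
C=cam('wrist'); f=bot.grab_frame('wrist'); s=bot.get_state(); print(s['ee_pos'],s['ee_rot'])
h=cv2.cvtColor(f,cv2.COLOR_RGB2HSV).astype(int);H,S,V=h[...,0],h[...,1],h[...,2]
c,st,l=blob((H>60)&(H<95)&(S>70),(310,180)); print(c,st)
cnt=max(cv2.findContours(l.astype(np.uint8),0,1)[0],key=cv2.contourArea)
r=cv2.minAreaRect(cnt); w=onz(C,cv2.boxPoints(r),.014); print('base',r,w.round(4).tolist(),w.mean(0), np.linalg.norm(w[0]-w[1]),np.linalg.norm(w[2]-w[1]))
np.save('pics/w2.npy',f);x,y=map(int,c)
cv2.imwrite('pics/w2.png',cv2.resize(f[max(0,y-75):y+75,x-100:x+100],None,fx=4,fy=4,interpolation=cv2.INTER_CUBIC)[:,:,::-1]); print(x-100,max(0,y-75))
for z in(.02,.094): print(proj(C,[*w.mean(0),z]))
E
```

```text
[0.5735007  0.12500345 0.21365522] [ 9.76974199e-01  2.13357042e-01 -4.31632004e-04 -2.76197229e-05]
[331.67672576 148.55507356] [ 286  102   96   96 5302]
base ((332.0914306640625, 149.99594116210938), (88.68421936035156, 87.33049011230469), 6.911227226257324) [[0.5502, 0.1582], [0.6441, 0.1857], [0.6741, 0.0929], [0.5815, 0.0588]] [0.6124679 0.1238856] 0.09783720832568839 0.09757073401664322
231 73
[332.34629706 151.95096977]
[336.26039313 159.85227532]
```

View pics/w2.png

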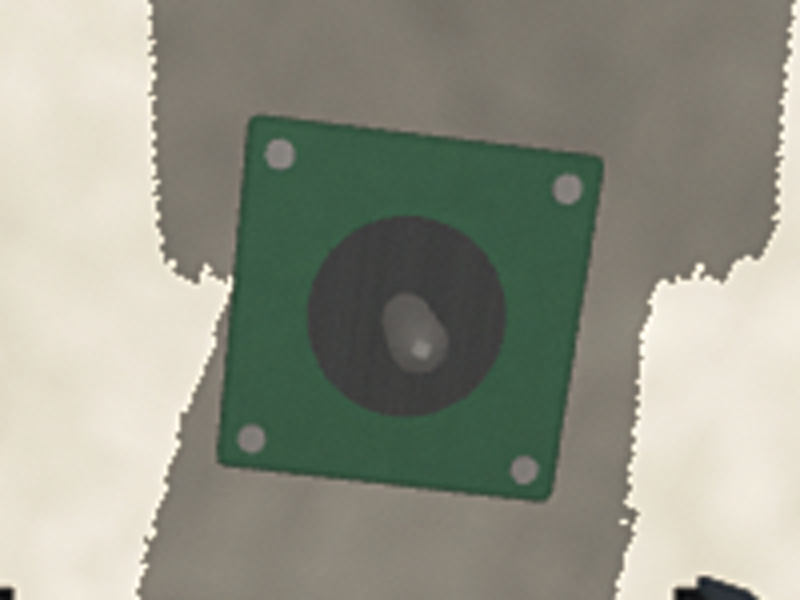

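Crop: spindle tip at about (336,160) and flange centre at (332.5,152) in full-frame pixels. This matches the base centre (0.6125, 0.1239), so the measurement is consistent. Now going to the roll.

Request:
jog_arm(
  steps=[
    [[-0.92,0.21,0,0,1],[-0.92,0.21,0,0,1],[-0.92,0.21,0,0,1],[-0.92,0.21,0,0,1],[-0.92,0.21,0,0,1],[0,0,-0.3,0,1],[0,0,-0.8,0,1],[0,0,-0.8,0,1],[0,0,-0.8,0,1],[0,0,-0.8,0,1],[0,0,-0.8,0,1],[0,0,-0.8,0,1],[0,0,-0.8,0,1],[0,0,-0.5,0,1],[0,0,0,0,1],[0,0,0,0,1],[0,0,0,0,1]],
  ],
  force=15,
)

```text
clock: 4.75
ee_pos: [0.4367, 0.1573, 0.0228]
ee_rot: [0.977, 0.214, 0.0, -0.0]
ft_force: [-0.8, -0.6, 0.9]
gripper_width: 0.0911
grip_force: 0.0
```

Request:
jog_arm(
  steps=[
    [[0,0,0,0,-1],[0,0,0,0,-1],[0,0,0,0,-1],[0,0,0,0,-1],[0,0,0,0,-1],[0,0,0,0,-1],[0,0,0,0,-1],[0,0,0,0,-1],[0,0,0,0,-1],[0,0,0,0,-1],[0,0,0,0,-1],[0,0,0,0,-1]],
  ],
)

```text
clock: 5.75
ee_pos: [0.4364, 0.1572, 0.022]
ee_rot: [0.977, 0.214, -0.0, 0.0]
ft_force: [-0.2, -0.2, 5.6]
gripper_width: 0.0521
grip_force: 15.0
```

Request:
jog_arm(
  steps=[
    [[0,0,0.3,0,-1],[0,0,0.8,0,-1],[0,0,0.8,0,-1],[0,0,0.8,0,-1],[0,0,0.8,0,-1],[0,0,0.8,0,-1],[0,0,0.5,0,-1],[0,0,0,0,-1],[0,0,0,0,-1],[0,0,0,0,-1]],
  ],
)

```text
clock: 6.58
ee_pos: [0.4357, 0.157, 0.1653]
ee_rot: [0.977, 0.214, -0.0, 0.0]
ft_force: [-0.4, 0.1, -0.3]
gripper_width: 0.0522
grip_force: 15.0
```

```bash
python3 - <<'E'
from h import *
C=cam('wrist'); f=bot.grab_frame('wrist'); s=bot.get_state(); e=s['ee_pos']; print(e,s['ee_rot'],s['grip_force'],s['ft_force'])
zt=e[2]-.022+.058
p=proj(C,[e[0],e[1],zt]);print('pred top centre',p)
h=cv2.cvtColor(f,cv2.COLOR_RGB2HSV).astype(int);H,S,V=h[...,0],h[...,1],h[...,2]
c,st,l=blob((H>95)&(H<130)&(S>100),p); print(c,st,onz(C,[c,[st[0]+(st[2]-1)/2,st[1]+(st[3]-1)/2]],zt))
sd=bot.grab_frame('side')
x,y=map(int,p); x0,y0=max(0,x-100),max(0,y-75)
a=cv2.resize(f[y0:y0+150,x0:x0+200],(400,300)); q=proj(cam('side'),e-[0,0,.02]).astype(int)
b=cv2.resize(sd[q[1]-50:q[1]+50,q[0]-67:q[0]+66],(400,300)); print(x0,y0,q)
cv2.imwrite('pics/w3.png',np.hstack([a,b])[:,:,::-1])
E
```

```text
[0.4355749  0.15690586 0.16495765] [ 9.76896210e-01  2.13712628e-01 -8.38279145e-04  6.38144239e-05] 14.999856613576412 [-0.23847149 -0.07927563 -0.79462105]
pred top centre [318.4081691 277.2154947]
[316.69950739 292.77339901] [300 289  35   9 203] [[0.4280681  0.15432074]
 [0.42802011 0.15414561]]
218 202 [327 241]
```

View pics/w3.png

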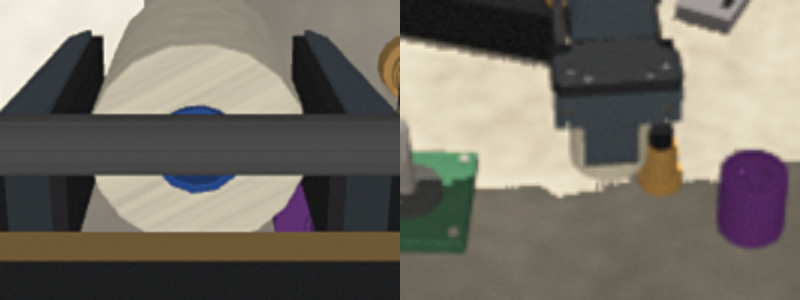

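The roll hangs straight between the pads. Its blue core ring centres at about (317,276.5) against (318,277) predicted, so the offset is under 1 mm. Moving over the spindle.

Request:
jog_arm(
  steps=[
    [[0.5,-0.1,0,0,-1],[0.8,-0.15,0,0,-1],[0.8,-0.15,0,0,-1],[0.8,-0.15,0,0,-1],[0.8,-0.15,0,0,-1],[0.8,-0.15,0,0,-1],[0.8,-0.15,0,0,-1],[0.6,-0.1,0,0,-1],[0,0,0,0,-1],[0,0,0,0,-1],[0,0,0,0,-1],[0,0,0,0,-1],[0,0,0,0,-1],[0,0,0,0,-1]],
  ],
)

```text
clock: 7.85
ee_pos: [0.6129, 0.1243, 0.166]
ee_rot: [0.977, 0.214, -0.0, -0.0]
ft_force: [-0.4, 0.8, -1.3]
gripper_width: 0.0521
grip_force: 15.0
```

```bash
python3 - <<'E'
from h import *
s=bot.get_state(); print(s['ee_pos'],s['q'],s['ft_force'],[.6125,.1239]-s['ee_pos'][:2])
E
```

```text
[0.61286848 0.12430712 0.16599505] [1.62830444e-01 3.24203503e-01 1.91210115e+00 4.53311863e-05
 9.05335960e-01 1.30246583e+00] [-0.41779206  0.7727543  -1.3232126 ] [-0.00036848 -0.00040712]
```

Request:
jog_arm(
  steps=[
    [[0,0,-0.5,0,-1],[0,0,-0.5,0,-1],[0,0,-0.4,0,-1],[0,0,-0.2,0,-1],[0,0,-0.2,0,-1],[0,0,-0.2,0,-1],[0,0,-0.2,0,-1],[0,0,-0.2,0,-1],[0,0,0,0,-1],[0,0,0,0,-1]],
  ],
)

```text
clock: 8.68
ee_pos: [0.6132, 0.1241, 0.0937]
ee_rot: [0.977, 0.214, -0.0, -0.0]
ft_force: [0.1, 0.2, -1.1]
gripper_width: 0.0519
grip_force: 15.0
```

Request:
jog_arm(
  steps=[
    [[0,0,-0.2,0,-1],[0,0,-0.2,0,-1],[0,0,-0.2,0,-1],[0,0,-0.2,0,-1],[0,0,-0.2,0,-1],[0,0,-0.2,0,-1],[0,0,-0.2,0,-1],[0,0,-0.1,0,-1],[0,0,-0.1,0,-1],[0,0,0,0,-1],[0,0,0,0,-1],[0,0,0,0,-1]],
  ],
)

```text
clock: 9.68
ee_pos: [0.6135, 0.1242, 0.0462]
ee_rot: [0.977, 0.214, 0.0, 0.0]
ft_force: [0.4, -0.4, -0.5]
gripper_width: 0.0524
grip_force: 15.0
```

Another 4 mm or so, watching for contact.

Request:
jog_arm(
  steps=[
    [[0,0,-0.05,0,-1],[0,0,-0.05,0,-1],[0,0,-0.04,0,-1],[0,0,0,0,-1],[0,0,0,0,-1]],
  ],
)

```text
clock: 10.1
ee_pos: [0.6134, 0.1242, 0.042]
ee_rot: [0.977, 0.214, 0.0, -0.0]
ft_force: [-2.7, -0.7, 4.8]
gripper_width: 0.0521
grip_force: 15.0
```

Request:
jog_arm(
  steps=[
    [[0,0,-0.02,0,-1],[0,0,0,0,-1],[0,0,0,0,-1],[0,0,0,0,1],[0,0,0,0,1],[0,0,0,0,1],[0,0,0,0,1],[0,0,0,0,1],[0,0,0,0,1],[0,0,0,0,1],[0,0,0,0,1],[0,0,0,0,1],[0,0,0,0,1]],
  ],
)

```text
clock: 11.18
ee_pos: [0.6133, 0.1241, 0.0411]
ee_rot: [0.977, 0.214, -0.0, -0.0]
ft_force: [0.9, -1.4, -0.2]
gripper_width: 0.0912
grip_force: 0.0
```

Request:
jog_arm(
  steps=[
    [[0,0,0.4,0,1],[0,0,0.8,0,1],[0,0,0.8,0,1],[0,0,0.8,0,1],[0,0,0.8,0,1],[0,0,0.8,0,1],[0,0,0.8,0,1],[0,0,0.6,0,1],[0,0,0,0,1],[0,0,0,0,1],[0,0,0,0,1]],
  ],
)

```text
clock: 12.1
ee_pos: [0.6129, 0.1241, 0.2149]
ee_rot: [0.977, 0.214, -0.0, -0.0]
ft_force: [0.2, 0.3, 0.3]
gripper_width: 0.0916
grip_force: 0.0
```

```bash
python3 - <<'E'
from h import *
s=bot.get_state(); print(s['ee_pos'],s['ft_force'])
sd=bot.grab_frame('side'); tp=bot.grab_frame('top');np.save('pics/top2.npy',tp)
q=proj(cam('side'),[.6125,.1239,.05]).astype(int); print(q)
b=cv2.resize(sd[q[1]-38:q[1]+37,q[0]-50:q[0]+50],(400,300),interpolation=cv2.INTER_CUBIC)
k=cv2.resize(tp[130:205,300:400],(400,300),interpolation=cv2.INTER_CUBIC)
for z in(.02,.078,.094): print(4*(proj(cam('side'),[.6125,.1239,z])-q+[50,38]))
cv2.imwrite('pics/s4.png',np.hstack([b,k])[:,:,::-1])
E
```

```text
[0.61286869 0.12406897 0.21485051] [0.15869328 0.33176417 0.25548388]
[259 244]
[208.36823989 190.75418816]
[199.78549522 117.32153114]
[197.32284046  96.25143181]
```

View pics/s4.png

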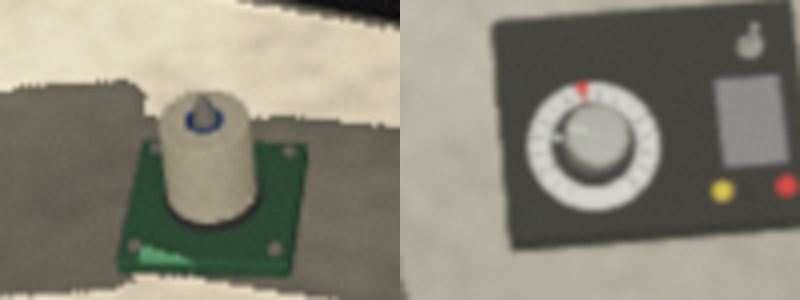

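Side crop: the roll stands upright and fully down on the flange, with its top ring at crop (203,120) against (200,117) predicted. Next, moving above the knob for a close look.

Request:
jog_arm(
  steps=[
    [[0.1,-0.95,0.1,0,1],[0.1,-0.95,0.1,0,1],[0.1,-0.95,0.1,0,1],[0.1,-0.95,0.1,0,1],[0.1,-0.95,0.1,0,1],[0.1,-0.95,0.1,0,1],[0.1,-0.95,0.1,0,1],[0.1,-0.95,0.1,0,1],[0.05,-0.95,0.1,0,1],[0,0,0,0,1],[0,0,0,0,1],[0,0,0,0,1],[0,0,0,0,1]],
  ],
)

```text
clock: 13.28
ee_pos: [0.6385, -0.1314, 0.2415]
ee_rot: [0.977, 0.214, -0.0, -0.0]
ft_force: [0.4, 0.3, -0.5]
gripper_width: 0.091
grip_force: 0.0
```

```bash
python3 - <<'E'
from h import *
C=cam('wrist'); f=bot.grab_frame('wrist'); s=bot.get_state(); print(s['ee_pos'],s['q'])
np.save('pics/w5.npy',f)
p=proj(C,[.638,-.133,.062]); x0,y0=int(p[0])-100,max(0,int(p[1])-75); print(p,x0,y0)
cv2.imwrite('pics/w5.png',cv2.resize(f[y0:y0+150,x0:x0+200],None,fx=4,fy=4,interpolation=cv2.INTER_CUBIC)[:,:,::-1])
E
```

```text
[ 0.63860264 -0.13136212  0.24162607] [-2.38646195e-01  2.74893395e-01  1.81955808e+00  7.92244671e-05
  1.04799307e+00  9.00324579e-01]
[318.51316709 186.05518186] 218 111
```

View pics/w5.png

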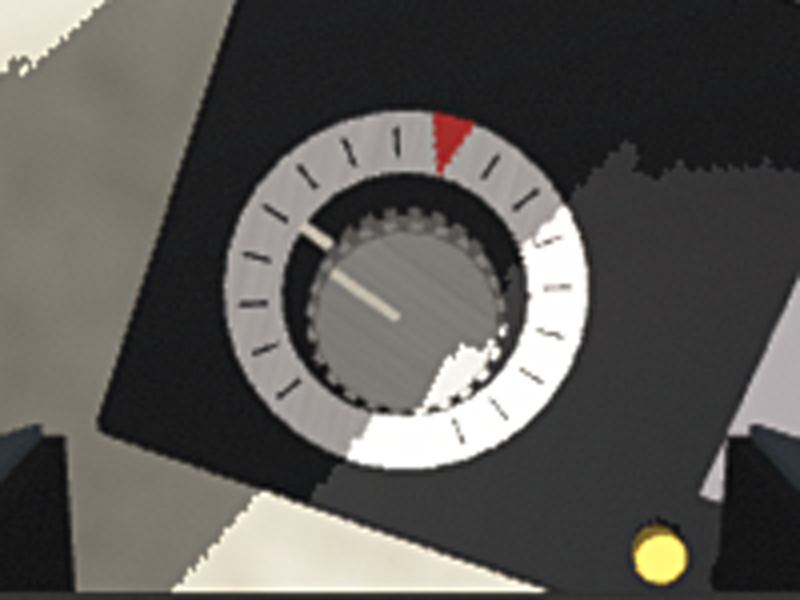

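Crop (offset 218,111, ×4): the disc is centred near (406,290), the wedge tip is at (441,173), the pointer's outer end at (302,227), and the top line runs from (398,318) to (335,274).

```bash
python3 - <<'E'
from h import *
C=cam('wrist'); g=lambda a:np.array(a)/4+[218,111]-.375
f=np.load('pics/w5.npy')
c=onz(C,g([[406,290],[406,110],[406,469],[224,290],[588,290]]),.062); print('disc',c.tolist(), (c[1]+c[2])/2,(c[3]+c[4])/2)
cc=(c[1]+c[2]+c[3]+c[4])/4
k=onz(C,g([[398,318]]),.098)[0]; print('knobtop centre?',k)
m=onz(C,g([[441,173]]),.062)[0]; p=onz(C,g([[302,227]]),.066)[0]; l=onz(C,g([[335,274]]),.098)[0]
an=lambda v:np.arctan2(v[1],v[0])
print(cc,np.linalg.norm(m-cc),np.linalg.norm(p-cc)); print('mark',an(m-cc),'ptr',an(p-cc),'top',an(l-k), an(l-cc),'cw turn',an(p-cc)-an(m-cc))
E
```

```text
disc [[0.6414120055831545, -0.13219031226575428], [0.685610818273129, -0.11175999414692314], [0.5942783324288881, -0.153977230919094], [0.6204626677963229, -0.08663992579942537], [0.6623584245295484, -0.17773435226369705]] [ 0.63994458 -0.13286861] [ 0.64141055 -0.13218714]
knobtop centre? [ 0.64032394 -0.13021044]
[ 0.64067756 -0.13252788] 0.03414643943157813 0.033762449154053215
mark 0.15324126716324094 ptr 1.4111966683738464 top 1.3820916624472628 1.4188249300721274 cw turn 1.2579554012106056
```

Request:
jog_arm(
  steps=[
    [[0.07,-0.03,-0.35,0,1],[0,0,-0.75,0,1],[0,0,-0.75,0,1],[0,0,-0.75,0,1],[0,0,-0.75,0,1],[0,0,-0.75,0,1],[0,0,-0.75,0,1],[0,0,-0.5,0,1],[0,0,-0.25,0,1],[0,0,0,0,1],[0,0,0,0,1],[0,0,0,0,1]],
  ],
  force=15,
)

```text
clock: 14.33
ee_pos: [0.6417, -0.1333, 0.0753]
ee_rot: [0.977, 0.214, 0.001, 0.0]
ft_force: [-0.1, -0.6, 1.3]
gripper_width: 0.0913
grip_force: 0.0
```

Request:
jog_arm(
  steps=[
    [[0,0,0,0,-1],[0,0,0,0,-1],[0,0,0,0,-1],[0,0,0,0,-1],[0,0,0,0,-1],[0,0,0,0,-1],[0,0,0,0,-1],[0,0,0,0,-1],[0,0,0,0,-1],[0,0,0,0,-1],[0,0,0,0,-1],[0,0,0,0,-1]],
  ],
)

```text
clock: 15.33
ee_pos: [0.6409, -0.1332, 0.0742]
ee_rot: [0.977, 0.214, -0.0, -0.0]
ft_force: [-1.7, 3.0, 4.4]
gripper_width: 0.0496
grip_force: 15.0
```

Gripped (49.6 mm, 15 N). Turning clockwise by 1.25 rad.

Request:
jog_arm(
  steps=[
    [[0,0,0,-0.4,-1],[0,0,0,-0.7,-1],[0,0,0,-0.7,-1],[0,0,0,-0.7,-1],[0,0,0,-0.7,-1],[0,0,0,-0.7,-1],[0,0,0,-0.7,-1],[0,0,0,-0.7,-1],[0,0,0,-0.7,-1],[0,0,0,-0.7,-1],[0,0,0,-0.7,-1],[0,0,0,-0.7,-1],[0,0,0,-0.7,-1],[0,0,0,-0.7,-1],[0,0,0,-0.6,-1],[0,0,0,-0.4,-1],[0,0,0,0,-1],[0,0,0,0,-1],[0,0,0,0,-1],[0,0,0,0,-1]],
  ],
)

```text
clock: 17.0
ee_pos: [0.6407, -0.134, 0.0742]
ee_rot: [0.915, -0.403, 0.0, 0.0]
ft_force: [-4.3, -5.2, 4.5]
gripper_width: 0.0496
grip_force: 15.0
```

Request:
jog_arm(
  steps=[
    [[0,0,0,0,1],[0,0,0,0,1],[0,0,0,0,1],[0,0,0,0,1],[0,0,0,0,1],[0,0,0,0,1],[0,0,0,0,1],[0,0,0,0,1],[0,0,0,0,1],[0,0,0.5,0,1],[0,0,0.8,0,1],[0,0,0.8,0,1],[0,0,0.8,0,1],[0,0,0.8,0,1],[0,0,0.8,0,1],[0,0,0.8,0,1],[0,0,0.3,0,1],[0,0,0,0,1],[0,0,0,0,1],[0,0,0,0,1]],
  ],
)

```text
clock: 18.67
ee_pos: [0.6402, -0.1331, 0.2408]
ee_rot: [0.915, -0.403, -0.001, 0.0]
ft_force: [-0.8, -0.2, 0.7]
gripper_width: 0.0911
grip_force: 0.0
```

```bash
python3 - <<'E'
from h import *
C=cam('wrist'); f=bot.grab_frame('wrist'); s=bot.get_state(); print(s['clock'],s['ee_pos'],s['q'],s['ft_force'])
p=proj(C,[.6407,-.1325,.062]); x0,y0=int(p[0])-67,max(0,int(p[1])-75); print(p,x0,y0)
for X in ([.6407,-.1325,.062],[.6744,-.1273,.062]): print((proj(C,X)-[x0,y0])*4)
sd=bot.grab_frame('side'); q=[259,244]
a=cv2.resize(f[y0:y0+150,x0:x0+133],(532,600),interpolation=cv2.INTER_CUBIC)
b=cv2.resize(sd[q[1]-75:q[1]+75,q[0]-33:q[0]+34],(268,600),interpolation=cv2.INTER_CUBIC)
cv2.imwrite('pics/w6.png',np.hstack([a,b])[:,:,::-1])
E
```

```text
18.7167 [ 0.64011089 -0.13305154  0.24052099] [-2.40579043e-01  2.79581509e-01  1.81566449e+00 -1.56324007e-05
  1.04866448e+00  2.15942266e+00] [ 0.39882763  0.32657145 -0.28930708]
[315.92801364 184.45714203] 248 109
[271.71205454 301.82856811]
[167.11138045 233.40052943]
```

View pics/w6.png

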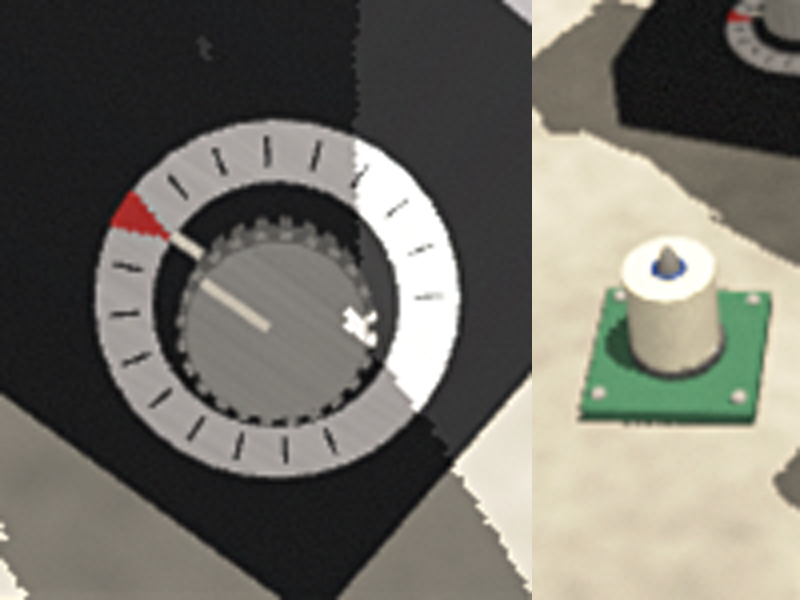

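The pointer's outer end, at crop (170,237), meets the wedge tip at (169,238). The roll stands home on the flange, and the arm is clear of everything.

```bash
python3 -c "
from rig import bot
print(bot.hand_in())"
```

```text
the job is handed in; nothing more can be done
None
```

The white roll is seated upright on the spindle flange and released, the knob's pointer stands at the red wedge, nothing else was knowingly touched, and the job is handed in; the hand-in returned no verdict.

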